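# Find the foil-stamped box and push it to the dispatch line

## Robot

A 6-joint arm with a two-finger parallel gripper is mounted at the origin on the work surface. World frame = base frame: x ahead of the robot, y to its left, z up, the work surface at z = 0. Lengths are in m, angles in rad, forces in N, time in s.
With the tool pointing down it reaches from about 0.35 to 0.85 m from the base axis. Payload 8.1 kg.
Tool frame: the origin (TCP) lies midway between the tips of the shut fingers; the grasp point (between the pads) lies 19 mm behind it (robot.tcp_to_grasp is the distance from the TCP to the grasp point, in m); x points along the fingers, y is the direction in which the jaws open and shut, and the axes are right-handed (so a half turn about x gives the same grasp; the last joint's range is limited). The gripper opens to 93 mm and grips with 3 to 60 N. Pads are 15 mm wide; open, the fingers measure 128 mm over their backs; the gripper's body (75 mm by 188 mm) begins 65 mm behind the grasp point.
Start: joints at [1.152, 0.13, 1.488, -0, 1.523, -0.085], TCP at [0.197, 0.567, 0.181] pointing down, gripper open.
Joint ranges: [-2.96, 2.96], [-0.89, 2.26], [0.02, 2.5], [-1.34, 4.48], [0, 2.73], [-2.66, 2.66]. Speed limits (rad/s): [2.39, 2.39, 2.79, 3.14, 3.14, 3.14].

## Interface

Orientations are given as a rotation vector (axis times angle).
In Python, from plant import robot gives the robot as it stands.
- The arm moves only by the tool play_rows, never from a script. Its argument "plan" is a list of rows, each an object with "slide": the shift along the world's x, y, z as a fraction of full scale, a list of three; "roll": the turn about the world's z as a fraction of full scale; "fingers": the gripper command: -1 is shut, 1 is fully open, values between are in proportion. A call has 1 to 20 rows; each row shifts and turns the commanded pose from where the row before left it; what a row does not reach is not made up. Full scale, the value 1, is 30 mm for a shift and 8 degrees for a turn. A row lasts 1/8 s, in which the tool goes at most 62.5 mm and 10.7 degrees, less where a joint would pass 70% of its speed; a pose out of reach is approached as far as the arm can. A call with a number of a shift or a turn outside -1 to 1 is refused whole. A call with a gripper value outside its range is refused whole. The fingers move at their own pace and stop on an object; "squeeze" is the grip in N (left out, the last holds). Time passes only in rows, so rows that do not move let the fingers close. It gives the time, the measured TCP pose, the force and the opening at its end, in the units of the state.
- robot.read_state(): the state, without advancing time (a new reading comes with each control period).
- robot.read_camera(name): name is "scene" or "top"; returns the picture (384x512x3 uint8, red, green, blue); there is no depth.
- robot.get_calibration(name): a dict with "fx", "fy", "cx", "cy" (pixels), "distortion" ([k1, k2, p1, p2, k3] as OpenCV has them; the pictures are not rectified), "R" (3x3) and "t" (3): a world point X has camera coordinates R X + t. Camera axes: x right, y down, z forward; pixel columns grow to the right and rows downward; lengths in m; the calibration is good to about 2 mm. A picture is of the moment at which its call begins. get_calibration takes no time and is no camera call.
- robot.close_job(): hands the job in, once; it reports no verdict.
Trained networks look in the newest picture that a camera, given by its name, has taken for a name from the list of things; names that differ only in an ending like _2 or _b are one class to them, and where a whole thing is asked for, a point or a joint stands for the part that bears it (a point fixed in the world has none). Each returns a list of dicts, best first, with "p" (0 to 1); they miss things now and then, are a little off and sometimes report something else, mostly with a low value. They report only what shows in the picture. A call takes as long as a camera call.
- robot.boxes_of(camera, target): "extent" ([centre column, centre row, width, height] in pixels, round what is visible of it).
- robot.regions_of(camera, target): "region" (384x512 bool, what is visible of it) and "extent" ([centre column, centre row, width, height] in pixels, round what is visible of it).
- robot.mark_of(camera, target): "point" ([column, row] in pixels: a listed point, or the origin of a listed thing).
The state is a dict: "t": time; "q": joint angles; "dq": joint speeds; "joint_torque": joint torques, N m; "tool_pos": TCP position; "orientation": TCP orientation; "force": force on the tool from outside, world axes, zero at the start; "wrist_torque": the same for the moment, N m; "opening": finger opening in m.
Only numpy, scipy, OpenCV 4.12 (cv2) and the standard library are available. Lean on these libraries where they do the work, as an engineer would, in place of code of your own. Each camera call takes 0.05 s, during which the arm holds its last target.

## Task

One of the two red boxes carries the gold foil seal on its underside. First tip both boxes over towards the robot so that each lies on its side with its underside facing away from the robot, then push the one with the seal, still lying on its side, onto the yellow dispatch line until the line runs under its middle, and leave the other lying where it fell. Only tip and push with the fingers: do not pinch, lift or carry a box, and leave the reel, the weight and the folder alone.

Things in the scene. Friction and masses are not known exactly. Their poses are not given: they have to be found in the camera images.
- stamped_box: Empty open-topped red board box, 100 mm (its x) by 130 mm (y) by 120 mm tall (z), walls 4 mm, about 220 to 360 g. Origin at the centre of its underside, z out through the open top. Starts upright, to the left or right, its x pointing away from the robot within 0.25 rad. This one has the gold seal (68 mm ring with a lozenge) flat on its underside; otherwise the boxes look alike.
- stamped_box_middle (a point): Middle of that box, 60 mm above its origin along its z. Pulled towards the robot at the top of its far wall, the box rocks over its near bottom edge and past about 45 degrees falls by itself onto its near wall. It then lies 100 mm high, 130 mm wide, 120 mm deep, open top to the robot, middle 50 mm up. Friction on the bench 0.5 to 0.7.
- plain_box: Empty open-topped red board box, 100 mm (its x) by 130 mm (y) by 120 mm tall (z), walls 4 mm, about 220 to 360 g. Origin at the centre of its underside, z out through the open top. Starts upright, to the left or right, its x pointing away from the robot within 0.25 rad. This one has a bare red underside.
- plain_box_middle (a point): Middle of that box, 60 mm above its origin along its z. Pulled towards the robot at the top of its far wall, the box rocks over its near bottom edge and past about 45 degrees falls by itself onto its near wall. It then lies 100 mm high, 130 mm wide, 120 mm deep, open top to the robot, middle 50 mm up. Friction on the bench 0.5 to 0.7.
- dispatch_line: Straight strip of yellow tape flat on the white bench between the two boxes, 440 mm long (its x, roughly away from the robot) and 40 mm wide (its y), no height. Origin at its centre, on the bench top (height 0).
- foil_reel: Bystander: small gold reel of foil standing on end, 48 mm across, 60 mm tall, to the left of the line. Origin at the centre of its underside.
- press_weight: Bystander: dark steel press weight with a knob, 52 mm across, 66 mm tall, to the right of the line. Origin at the centre of its underside.
- creasing_folder: Bystander: dark wooden creasing folder lying flat, about 130 mm long (its x), 20 mm wide, 5 mm thick, farther out to the right of the line. Origin at the centre of the underside of its straight part.

How it is judged:
By the outcome, as a careful person would: the job done as asked, in the order asked, and still so for the second after the job is handed in, with the robot touching nothing.
It also fails if it takes over 72 s, if anything falls off the work surface, if the arm or the gripper's body presses on something with over 40 N, if the wrist force passes 120 N, or if a joint passes its speed limit or range.

## Working session

There is one attempt and no reset: what is moved stays moved. The work goes in short steps, Python scripts to look and compute and a tool call to move; the robot and the scene stay as the last step left them, time stands still between calls to the robot, and variables do not carry over. Pictures are saved under pics/ and viewed, and the job is handed in when it is done.

Besides the shell and the picture viewer there is one more tool, called after "Emit:" as name(argument=value, ...) on one line, values as JSON. play_rows: Moves the arm, as the interface text tells. Its arguments: {"type":"object","properties":{"plan":{"type":"array","items":{"type":"object","properties":{"slide":{"type":"array","items":{"type":"number","minimum":-1,"maximum":1}},"roll":{"type":"number","minimum":-1,"maximum":1},"fingers":{"type":"number"}}}},"squeeze":{"type":"number"}},"required":["plan"]}

```bash
ls; mkdir -p pics; cat > h.py <<'E'
import numpy as np, cv2
from plant import robot
def cal(n):
    c=robot.get_calibration(n); K=np.array([[c['fx'],0,c['cx']],[0,c['fy'],c['cy']],[0,0,1]]);return K,np.array(c['distortion'],float),np.array(c['R']),np.array(c['t'])
def px2w(n,p,z):
    K,d,R,t=cal(n); u=cv2.undistortPoints(np.array(p,float).reshape(-1,1,2),K,d).reshape(-1,2)
    o=-R.T@t; out=[]
    for a in u:
        r=R.T@np.array([a[0],a[1],1]); out.append(o+r*(z-o[2])/r[2])
    return np.array(out)
def w2px(n,X):
    K,d,R,t=cal(n); return cv2.projectPoints(np.array(X,float).reshape(-1,1,3),cv2.Rodrigues(R)[0],t,K,d)[0].reshape(-1,2)
def save(n,f):
    im=robot.read_camera(n); cv2.imwrite('pics/'+f,im[:,:,::-1]); return im
E
python3 - <<'E'
from h import *
np.set_printoptions(precision=3,suppress=True)
for n in('scene','top'):
    save(n,n+'1.png'); K,d,R,t=cal(n); print(n,-R.T@t,R[2])
    for o in('stamped_box','plain_box','dispatch_line','foil_reel','press_weight','creasing_folder'):
        for r in robot.mark_of(n,o): print(o,r['p'],r['point'],px2w(n,[r['point']],0)[0])
print(robot.read_state())
E
```

```text
pics
scene [1.412 0.298 0.642] [-0.758 -0.31  -0.574]
stamped_box 0.95 [178.7, 173.2] [ 0.582 -0.245  0.   ]
stamped_box 0.27 [213.6, 201.3] [ 0.648 -0.116  0.   ]
plain_box 0.61 [382.7, 240.6] [0.626 0.259 0.   ]
plain_box 0.51 [295.6, 250.7] [0.727 0.105 0.   ]
dispatch_line 0.81 [259.0, 189.3] [ 0.563 -0.041  0.   ]
foil_reel 0.65 [293.9, 248.0] [0.721 0.1   0.   ]
press_weight 0.97 [214.9, 205.6] [ 0.661 -0.106  0.   ]
creasing_folder 0.51 [174.5, 225.0] [ 0.756 -0.152  0.   ]
top [ 0.51  -0.011  0.977] [ 0.175  0.031 -0.984]
stamped_box 0.89 [363.2, 217.3] [ 0.594 -0.238  0.   ]
plain_box 0.55 [142.5, 208.3] [0.631 0.27  0.   ]
foil_reel 0.93 [214.2, 171.5] [0.713 0.101 0.   ]
press_weight 0.55 [300.6, 194.3] [ 0.652 -0.099  0.   ]
creasing_folder 0.81 [320.5, 150.6] [ 0.754 -0.151  0.   ]
{'t': 0.7, 'q': array([ 1.152,  0.13 ,  1.488,  0.   ,  1.523, -0.085]), 'dq': array([ 0.002,  0.   ,  0.002,  0.002,  0.001, -0.002]), 'joint_torque': array([ -0.   , -55.958, -49.195,   0.077,   0.023,  -0.   ]), 'tool_pos': array([0.197, 0.567, 0.181]), 'orientation': array([ 0.262,  1.555, -0.262]), 'force': array([ 0.019, -0.233, -0.038]), 'wrist_torque': array([ 0.029, -0.004, -0.004]), 'opening': 0.09316956266893085}
```

View pics/scene1.png

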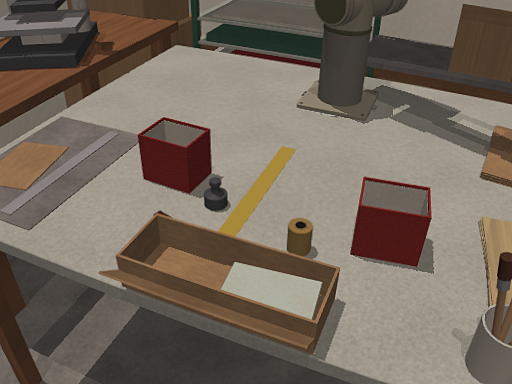

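View pics/top1.png

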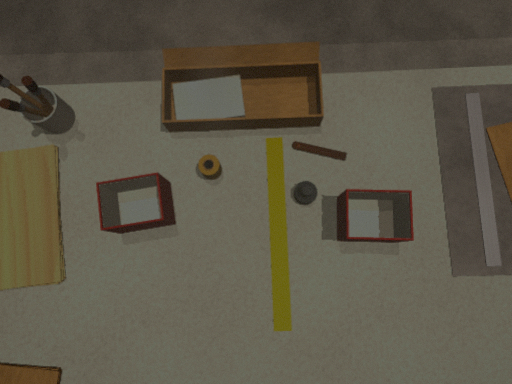

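The boxes stand at about (135,205) px on the left and (375,215) px on the right in the top view. The line lies between them. I'll fit the box poses to the network regions.

```bash
cat > fit.py <<'E'
from h import *
from scipy.optimize import minimize
np.set_printoptions(precision=3,suppress=True)
def corners(x,y,a,lying=False):
    c,s=np.cos(a),np.sin(a); P=[]
    hx=.06 if lying else .05; H=.1 if lying else .12
    for z in(0,H):
        for sx in(-1,1):
            for sy in(-1,1): P.append([x+c*sx*hx-s*sy*.065,y+s*sx*hx+c*sy*.065,z])
    return np.array(P)
def getmasks(names=('stamped_box','plain_box')):
    out=[]
    for n in('scene','top'):
        seen=[]
        for o in names:
            for r in robot.regions_of(n,o):
                if r['p']>.4: seen.append((o,round(float(r['p']),2),[round(float(v)) for v in r['extent']],r['region']))
        out.append(seen)
    return out
def fit(ms,x0,lying=False):
    # ms: dict cam->mask
    def cost(p):
        J=0
        for n,m in ms.items():
            h=cv2.convexHull(w2px(n,corners(*p,lying)).astype(np.float32))
            q=np.zeros((384*4,512*4),np.uint8); cv2.fillConvexPoly(q,np.round(h*4+1.5).astype(np.int32),1)
            q=cv2.resize(q.astype(np.float32),(512,384),interpolation=cv2.INTER_AREA)
            J+=np.abs(q-m).sum()/m.sum()
        return J
    best=None
    for a in(-.2,0,.2):
        r=minimize(cost,[x0[0],x0[1],x0[2]+a],method='Nelder-Mead',options=dict(initial_simplex=np.array([[x0[0],x0[1],x0[2]+a]]*4)+np.vstack([np.zeros(3),np.diag([.02,.02,.15])]),xatol=1e-4,fatol=1e-4))
        if best is None or r.fun<best.fun: best=r
    return best.x,best.fun
E
python3 - <<'E'
from fit import *
for n in('scene','top'): robot.read_camera(n)
S=getmasks()
for s in S:
    for a in s: print(a[:3])
def pick(s,u,v):
    c=[a for a in s if abs(a[2][0]-u)<25 and abs(a[2][1]-v)<25 and a[2][2]>40]; return c[0][3].astype(np.float32) if c else None
for nm,su,tu,x0 in(('L',(391,220),(136,205),(.63,.265,0)),('R',(176,155),(375,216),(.59,-.24,0))):
    ms={k:v for k,v in(('scene',pick(S[0],*su)),('top',pick(S[1],*tu))) if v is not None}
    print(nm,list(ms),fit(ms,x0))
    for k in ms: print(k,fit({k:ms[k]},x0))
im=cv2.imread('pics/top1.png')
hsv=cv2.cvtColor(im,cv2.COLOR_BGR2HSV); m=cv2.inRange(hsv,(22,180,80),(35,255,255)); m[:, :240]=0; m[:,310:]=0;m[:120]=0
ys,xs=np.nonzero(m); W=px2w('top',np.c_[xs,ys],0); print(W.mean(0),W.min(0),W.max(0)); print(np.polyfit(W[:,0],W[:,1],1))
print(cv2.Rodrigues(robot.read_state()['orientation'])[0])
E
```

```text
('stamped_box', 0.78, [174, 155, 75, 78])
('plain_box', 0.7, [392, 222, 81, 90])
('stamped_box', 0.92, [377, 214, 80, 54])
('plain_box', 0.9, [137, 206, 80, 61])
L ['scene', 'top'] (array([0.634, 0.264, 0.139]), np.float64(0.06872177869081497))
scene (array([0.635, 0.264, 0.144]), np.float64(0.02119290456175804))
top (array([0.632, 0.264, 0.132]), np.float64(0.03797634690999985))
R ['scene', 'top'] (array([ 0.589, -0.243, -0.047]), np.float64(0.0570371150970459))
scene (array([ 0.592, -0.242, -0.055]), np.float64(0.01931251399219036))
top (array([ 0.589, -0.242, -0.049]), np.float64(0.025751490145921707))
[ 0.562 -0.043 -0.   ] [ 0.352 -0.062 -0.   ] [ 0.79  -0.024  0.   ]
[ 0.004 -0.045]
[[-0.     0.328  0.945]
 [ 0.     0.945 -0.328]
 [-1.     0.    -0.   ]]
```

Emit:
play_rows(plan=[{"slide": [0.965, -0.54, 0], "roll": 0.19, "fingers": 0.3}, {"slide": [0.965, -0.54, 0], "roll": 0.19, "fingers": 0.3}, {"slide": [0.965, -0.54, 0], "roll": 0.19, "fingers": 0.3}, {"slide": [0.965, -0.54, 0], "roll": 0.19, "fingers": 0.3}, {"slide": [0.965, -0.54, 0], "roll": 0.19, "fingers": 0.3}, {"slide": [0.965, -0.54, 0], "roll": 0.19, "fingers": 0.3}, {"slide": [0.965, -0.54, 0], "roll": 0.19, "fingers": 0.3}, {"slide": [0.965, -0.54, 0], "roll": 0.19, "fingers": 0.3}, {"slide": [0.965, -0.54, 0], "roll": 0.19, "fingers": 0.3}, {"slide": [0.965, -0.54, 0], "roll": 0.19, "fingers": 0.3}, {"slide": [0.965, -0.54, 0], "roll": 0.19, "fingers": 0.3}, {"slide": [0.965, -0.54, 0], "roll": 0.19, "fingers": 0.3}, {"slide": [0.965, -0.54, 0], "roll": 0.19, "fingers": 0.3}, {"slide": [0.965, -0.54, 0], "roll": 0.19, "fingers": 0.3}, {"slide": [0.965, -0.54, 0], "roll": 0.19, "fingers": 0.3}, {"slide": [0.965, -0.54, 0], "roll": 0.19, "fingers": 0.3}, {"slide": [0.965, -0.54, 0], "roll": 0.19, "fingers": 0.3}, {"slide": [0.965, -0.54, 0], "roll": 0.19, "fingers": 0.3}, {"slide": [0, 0, 0], "roll": 0, "fingers": 0.3}])

```text
t: 3.38
tool_pos: [0.719, 0.2732, 0.1795]
orientation: [-0.111, 1.569, 0.11]
force: [-0.0, 0.9, 0.2]
opening: 0.0603
```

```bash
python3 - <<'E'
from h import *
save('scene','s2.png')
s=robot.read_state();R=cv2.Rodrigues(s['orientation'])[0];print(s['tool_pos'],R[:,1],R[:,0],s['opening'],s['force'])
E
```

```text
[0.71796724 0.27451753 0.17991004] [-1.41424022e-01  9.89949113e-01 -3.36595273e-06] [-1.05526066e-03 -1.54154547e-04 -9.99999431e-01] 0.060231347311490144 [0.44182464 0.13109526 0.72925781]
```

View pics/s2.png

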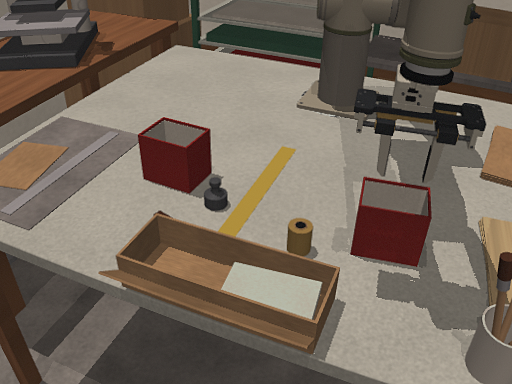

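```bash
python3 - <<'E'
from h import *
print(w2px('scene',[[.718,.274,.18],[.722,.244,.18],[.714,.304,.18],[.684,.271,.12],[.718,.274,.0]]))
E
```

```text
[[399.65281735 194.68675026]
 [381.54148516 191.640754  ]
 [417.89432896 197.76168077]
 [394.73102384 211.30695427]
 [381.28226224 271.97739919]]
```

```bash
python3 - <<'E'
import cv2
im=cv2.imread('pics/s2.png'); cv2.imwrite('pics/s2z.png',cv2.resize(im[70:300,330:500],None,fx=3.4,fy=2.6*1,interpolation=cv2.INTER_CUBIC))
E
```

```text
(no output)
```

View pics/s2z.png

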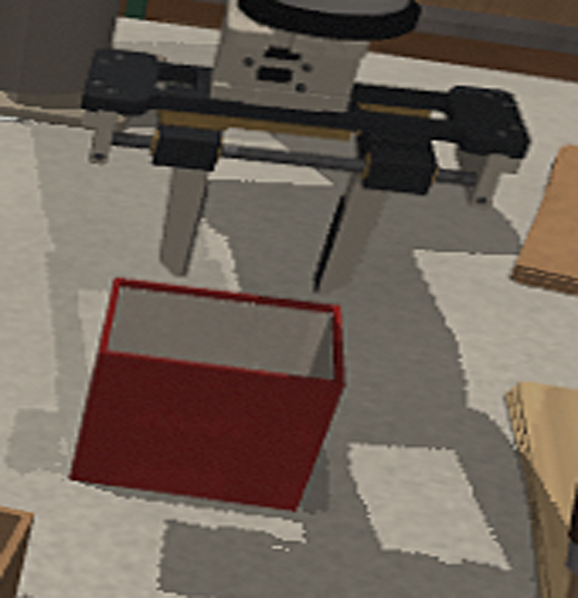

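```bash
python3 - <<'E'
from h import *
im=save('top','t2.png')
P=w2px('top',[[.722,.244,.18],[.714,.304,.18],[.722,.244,.22],[.714,.304,.22]]);print(P)
c=im[100:300,60:260][:,:,::-1]; cv2.imwrite('pics/t2z.png',cv2.resize(c,(600,600),interpolation=cv2.INTER_CUBIC)*1)
E
```

```text
[[130.38045171 151.21179561]
 [ 99.77822465 156.31206263]
 [123.64652811 145.91252005]
 [ 91.50416617 151.26526804]]
```

View pics/t2z.png

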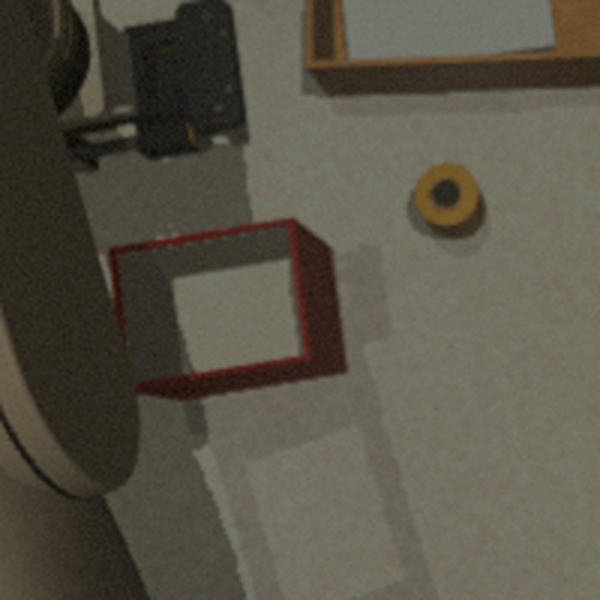

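Emit:
play_rows(plan=[{"slide": [0, 0, 0], "roll": 0, "fingers": -1}, {"slide": [0, 0, 0], "roll": 0, "fingers": -1}, {"slide": [0, 0, 0], "roll": 0, "fingers": -1}, {"slide": [0, 0, 0], "roll": 0, "fingers": -1}])

```text
t: 3.98
tool_pos: [0.7175, 0.2755, 0.1811]
orientation: [-0.113, 1.568, 0.113]
force: [0.2, -0.8, -0.1]
opening: 0.0249
```

```bash
python3 - <<'E'
from h import *
im=save('scene','s3.png')[:,:,::-1]
cv2.imwrite('pics/s3z.png',cv2.resize(im[70:300,330:500],None,fx=3.4,fy=2.6*1,interpolation=cv2.INTER_CUBIC))
print(w2px('scene',[[.718,.274,.18]]))
E
```

```text
[[399.65281735 194.68675026]]
```

View pics/s3z.png

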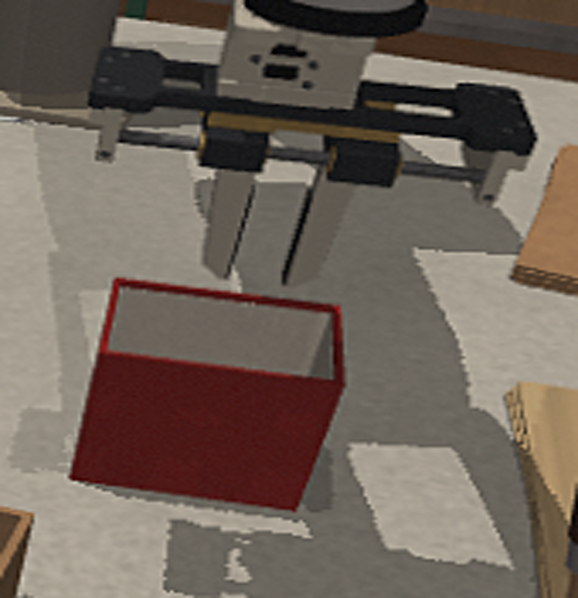

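```bash
python3 - <<'E'
from h import *
np.set_printoptions(precision=1,suppress=True)
a=.141;ex=np.array([np.cos(a),np.sin(a),0]);ey=np.array([-np.sin(a),np.cos(a),0]);T=np.array([.718,.274,.18])
for z in(.084,.124,.16):
  P=[T+sx*.0375*ex+sy*.094*ey+[0,0,z] for sx,sy in((-1,-1),(1,-1),(1,1),(-1,1))]
  print(z,'top',w2px('top',P).tolist(),'scene',w2px('scene',P).tolist())
# what point on the vertical through TCP / on z=.18
print(px2w('scene',[[405.6,177.7]],.18),px2w('scene',[[405.6,177.7]],.2),px2w('scene',[[405.6,177.7]],.22),px2w('scene',[[405.6,177.7]],.21))
E
```

```text
0.084 top [[153.90720948786787, 153.4597515169019], [148.3938726238216, 112.9607496778575], [43.681991943031676, 131.2210006456728], [47.35491466338371, 172.10153842761449]] scene [[352.41570774114155, 131.83197609301374], [347.77576054863863, 153.98872038992104], [472.62918052697864, 173.3848713905909], [467.73391980192014, 149.02938753316215]]
0.124 top [[147.6460341637552, 147.61328656118985], [141.933874761117, 104.97383922154519], [31.360352614754532, 124.22434605762118], [35.02588884938248, 167.29486447533142]] scene [[355.5482279598465, 110.04755160210924], [351.08559001251183, 130.9957358072052], [479.90851384602576, 150.2467940735935], [474.1765294064136, 127.07603276286119]]
0.16 top [[141.3735842505876, 141.75722207896212], [135.47310510127127, 96.98718817409105], [19.026173270537043, 117.2232216279661], [22.662889639162614, 162.47738090998138]] scene [[358.4713369271705, 89.4305485049489], [354.1915568252765, 109.10643957673861], [486.7160934600506, 128.189845120491], [480.1683498475134, 106.27891696966907]]
[[0.7 0.3 0.2]] [[0.7 0.3 0.2]] [[0.7 0.3 0.2]] [[0.7 0.3 0.2]]
```

```bash
python3 - <<'E'
from h import *
im=save('top','t3.png')[:,:,::-1]; c=im[60:220,60:220]; cv2.imwrite('pics/t3z.png',np.clip(cv2.resize(c,(640,600),interpolation=cv2.INTER_CUBIC)*1.8,0,255))
E
```

```text
[ WARN:0@1.588] global loadsave.cpp:1063 imwrite_ Unsupported depth image for selected encoder is fallbacked to CV_8U.
```

View pics/t3z.png

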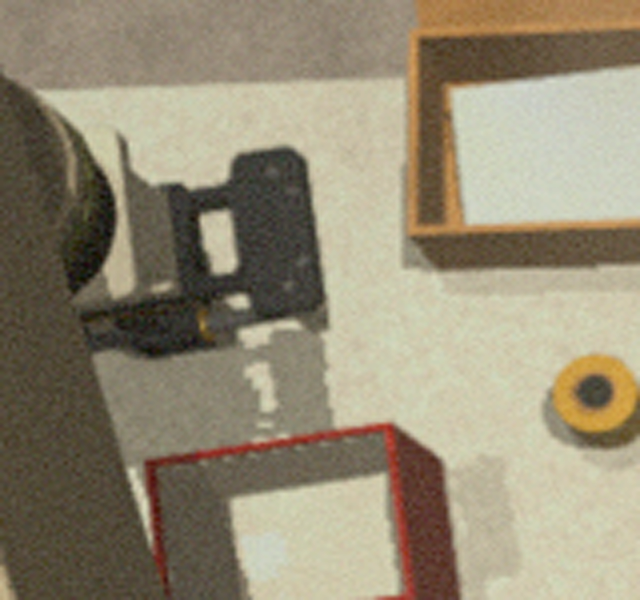

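Emit:
play_rows(plan=[{"slide": [1, 0.5, 0], "roll": 0, "fingers": -1}, {"slide": [0.4, 0.5, -1], "roll": 0, "fingers": -1}, {"slide": [0, 0, -1], "roll": 0, "fingers": -1}, {"slide": [0, 0, -1], "roll": 0, "fingers": -1}, {"slide": [0, 0, -1], "roll": 0, "fingers": -1}, {"slide": [0, 0, -0.7], "roll": 0, "fingers": -1}, {"slide": [0, 0, 0], "roll": 0, "fingers": -1}])

```text
t: 4.95
tool_pos: [0.7579, 0.3047, 0.0368]
orientation: [-0.114, 1.572, 0.112]
force: [-0.4, 0.8, 0.6]
opening: 0.0008
```

```bash
python3 - <<'E'
from h import *
im=save('scene','s4.png')[:,:,::-1]
cv2.imwrite('pics/s4z.png',cv2.resize(im[120:330,330:500],None,fx=3.4,fy=2.7*1,interpolation=cv2.INTER_CUBIC))
s=robot.read_state();print(s['tool_pos'],s['opening'],s['force'],w2px('scene',[s['tool_pos'],s['tool_pos']+[0,0,.035]]))
E
```

```text
[0.75916588 0.30511475 0.03920327] 0.0003212084545795498 [1.02565583 0.39097258 0.56274655] [[397.90950932 276.21524587]
 [401.86591927 261.74661915]]
```

View pics/s4z.png

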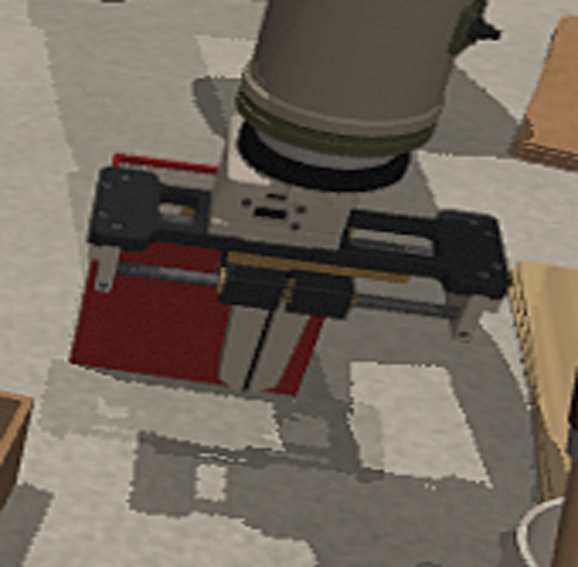

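Emit:
play_rows(plan=[{"slide": [0, 0, -0.5], "fingers": -1}, {"slide": [0, 0, -0.4], "fingers": -1}, {"slide": [0, 0, 0], "fingers": -1}, {"slide": [0, 0, 0], "fingers": -1}])

```text
$.plan[0]: bad value
```

```bash
python3 - <<'E'
from h import *
im=save('scene','s5.png')[:,:,::-1]
cv2.imwrite('pics/s5z.png',cv2.resize(im[120:330,330:500],None,fx=3.4,fy=2.7*1,interpolation=cv2.INTER_CUBIC))
s=robot.read_state();print(s['tool_pos'],s['force'],w2px('scene',[s['tool_pos'],s['tool_pos']+[0,0,.035]]))
E
```

```text
[0.76018404 0.30544494 0.04095355] [0.74894299 0.04045121 0.36058985] [[398.19075536 275.94226968]
 [402.16248304 261.43329527]]
```

View pics/s5z.png

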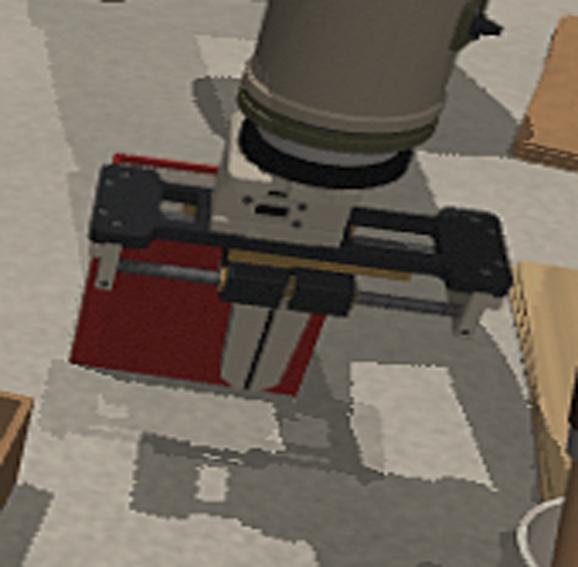

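Emit:
play_rows(plan=[{"slide": [0, 0, -0.5], "roll": 0, "fingers": -1}, {"slide": [0, 0, -0.4], "roll": 0, "fingers": -1}, {"slide": [0, 0, 0], "roll": 0, "fingers": -1}])

```text
t: 5.42
tool_pos: [0.7582, 0.3048, 0.0103]
orientation: [-0.114, 1.571, 0.112]
force: [0.3, -0.9, -0.5]
opening: 0.0005
```

```bash
python3 - <<'E'
from h import *
im=save('scene','s5.png')[:,:,::-1]
cv2.imwrite('pics/s5z.png',cv2.resize(im[120:330,330:500],None,fx=3.4,fy=2.7*1,interpolation=cv2.INTER_CUBIC))
s=robot.read_state();print(s['tool_pos'],s['force'],w2px('scene',[s['tool_pos'],s['tool_pos']+[0,0,.035]]))
E
```

```text
[0.75871213 0.30501582 0.0113081 ] [0.4646037  1.1066167  0.71437047] [[394.86096208 287.04575394]
 [398.68735978 273.15265481]]
```

View pics/s5z.png

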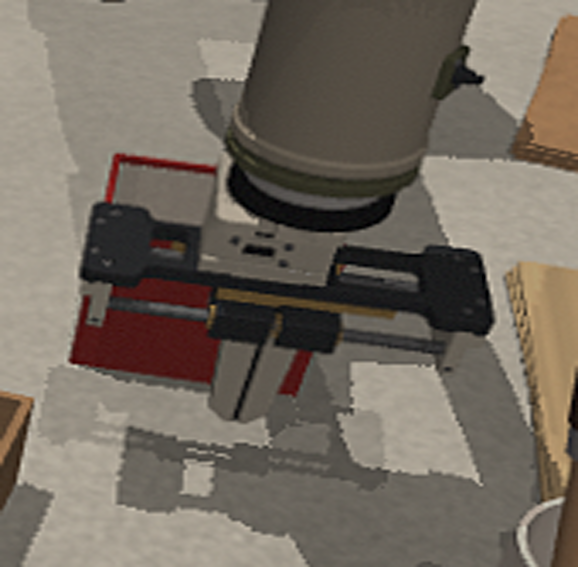

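Emit:
play_rows(plan=[{"slide": [0, 0, -0.25], "roll": 0, "fingers": -1}, {"slide": [0, 0, -0.15], "roll": 0, "fingers": -1}, {"slide": [0, 0, 0], "roll": 0, "fingers": -1}])

```text
t: 5.85
tool_pos: [0.7592, 0.3051, -0.0]
orientation: [-0.113, 1.569, 0.113]
force: [0.0, 1.1, -0.2]
opening: 0.0007
```

Emit:
play_rows(plan=[{"slide": [0, 0, -0.15], "roll": 0, "fingers": -1}, {"slide": [0, 0, 0], "roll": 0, "fingers": -1}])

```text
t: 6.1
tool_pos: [0.7594, 0.3052, -0.0042]
orientation: [-0.113, 1.568, 0.113]
force: [-0.1, -0.8, 0.4]
opening: 0.0005
```

Emit:
play_rows(plan=[{"slide": [0, 0, -0.2], "roll": 0, "fingers": -1}, {"slide": [0, 0, 0], "roll": 0, "fingers": -1}])

```text
t: 6.35
tool_pos: [0.7591, 0.3051, -0.0107]
orientation: [-0.113, 1.569, 0.113]
force: [-0.2, 0.4, -0.2]
opening: 0.0007
```

Emit:
play_rows(plan=[{"slide": [0, 0, -0.15], "roll": 0, "fingers": -1}, {"slide": [0, 0, 0], "roll": 0, "fingers": -1}])

```text
t: 6.6
tool_pos: [0.7592, 0.3051, -0.0149]
orientation: [-0.113, 1.569, 0.113]
force: [-0.8, -0.1, 0.7]
opening: 0.0004
```

Emit:
play_rows(plan=[{"slide": [0, 0, -0.15], "roll": 0, "fingers": -1}, {"slide": [0, 0, 0], "roll": 0, "fingers": -1}])

```text
t: 6.85
tool_pos: [0.7592, 0.3052, -0.0194]
orientation: [-0.113, 1.569, 0.113]
force: [-0.3, 1.1, -0.2]
opening: 0.0006
```

Emit:
play_rows(plan=[{"slide": [0, 0, -0.1], "roll": 0, "fingers": -1}, {"slide": [0, 0, 0], "roll": 0, "fingers": -1}])

```text
t: 7.1
tool_pos: [0.7594, 0.3052, -0.0221]
orientation: [-0.113, 1.568, 0.113]
force: [-0.4, -0.6, 0.1]
opening: 0.0001
```

Emit:
play_rows(plan=[{"slide": [0, 0, -0.1], "roll": 0, "fingers": -1}, {"slide": [0, 0, 0], "roll": 0, "fingers": -1}])

```text
t: 7.35
tool_pos: [0.7594, 0.3052, -0.0251]
orientation: [-0.113, 1.568, 0.113]
force: [0.0, 0.3, -0.6]
opening: 0.0007
```

```bash
python3 - <<'E'
from h import *
im=save('scene','s6.png')[:,:,::-1]
cv2.imwrite('pics/s6z.png',cv2.resize(im[120:330,330:500],None,fx=3.4,fy=2.7*1,interpolation=cv2.INTER_CUBIC))
s=robot.read_state();print(s['tool_pos'],s['force'],s['q'],w2px('scene',[s['tool_pos'],s['tool_pos']+[0,0,.035]]))
E
```

```text
[ 0.75950677  0.30523263 -0.02492074] [-0.02692     0.26211808 -0.07128758] [ 3.19531837e-01  8.80520131e-01  8.76108729e-01  1.14044190e-05
  1.38532419e+00 -1.39497488e+00] [[391.09888609 301.04386283]
 [394.77049774 287.85373419]]
```

View pics/s6z.png

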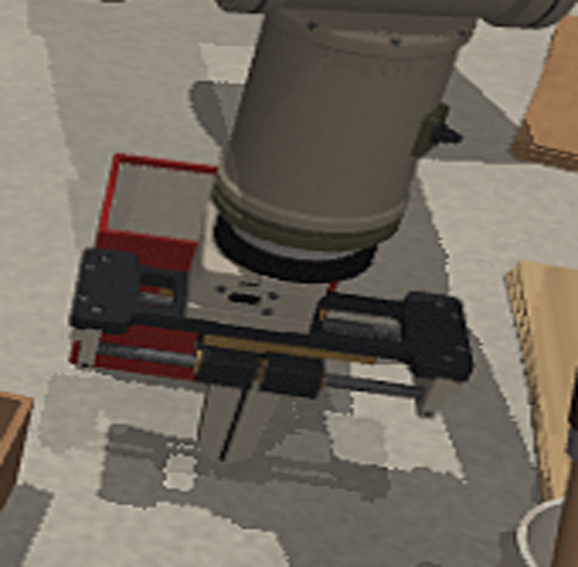

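Bench touch-off and camera agree: the actual tips sit about 30 mm above the reported TCP z. I'll allow for that. Now I'll position at the top of the left box's far wall.

Emit:
play_rows(plan=[{"slide": [0, 0, 1], "roll": 0, "fingers": 0.3}, {"slide": [0, 0, 1], "roll": 0, "fingers": 0.3}, {"slide": [0, 0, 1], "roll": 0, "fingers": 0.3}, {"slide": [-0.7, -0.5, 0.43], "roll": 0, "fingers": 0.3}, {"slide": [-0.7, -0.46, 0], "roll": 0, "fingers": 0.3}, {"slide": [-0.4, -0.05, 0], "roll": 0, "fingers": 0.3}, {"slide": [-0.3, -0.05, 0], "roll": 0, "fingers": 0.3}, {"slide": [0, 0, 0], "roll": 0, "fingers": 0.3}, {"slide": [0, 0, 0], "roll": 0, "fingers": 0.3}])

```text
t: 8.52
tool_pos: [0.697, 0.2737, 0.0783]
orientation: [-0.113, 1.568, 0.113]
force: [0.6, 0.1, -0.8]
opening: 0.0602
```

```bash
python3 - <<'E'
from h import *
im=save('scene','s7.png')[:,:,::-1]
cv2.imwrite('pics/s7z.png',cv2.resize(im[100:290,330:500],None,fx=3.4,fy=3,interpolation=cv2.INTER_CUBIC))
s=robot.read_state();print(s['tool_pos'],s['force'],s['opening'])
E
```

```text
[0.69705702 0.27361204 0.07819098] [-0.60689766 -0.24771534  0.17316333] 0.06046918415226674
```

View pics/s7z.png

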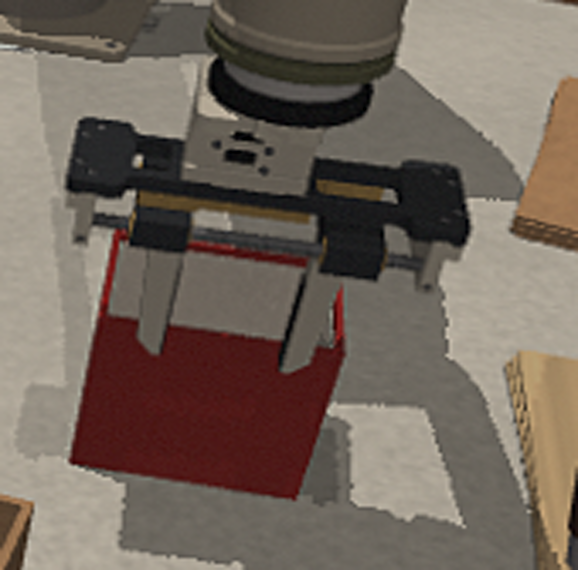

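Emit:
play_rows(plan=[{"slide": [-0.1, -0.015, 0], "roll": 0, "fingers": 0.3}, {"slide": [-0.335, -0.047, 0.25], "roll": 0, "fingers": 0.3}, {"slide": [-0.335, -0.047, 0.25], "roll": 0, "fingers": 0.3}, {"slide": [-0.375, -0.053, 0.2], "roll": 0, "fingers": 0.3}, {"slide": [-0.375, -0.053, 0.2], "roll": 0, "fingers": 0.3}])

```text
t: 9.2
tool_pos: [0.6503, 0.267, 0.1061]
orientation: [-0.113, 1.567, 0.113]
force: [0.4, 0.4, -0.8]
opening: 0.0606
```

```bash
python3 - <<'E'
from h import *
im=save('scene','s8.png')[:,:,::-1]
cv2.imwrite('pics/s8z.png',cv2.resize(im[60:290,330:500],None,fx=3.4,fy=2.5,interpolation=cv2.INTER_CUBIC))
s=robot.read_state();print(s['tool_pos'],s['force'],s['opening'])
E
```

```text
[0.64973341 0.26721853 0.10707965] [1.26058722 0.59737261 0.59347116] 0.060441804155703854
```

View pics/s8z.png

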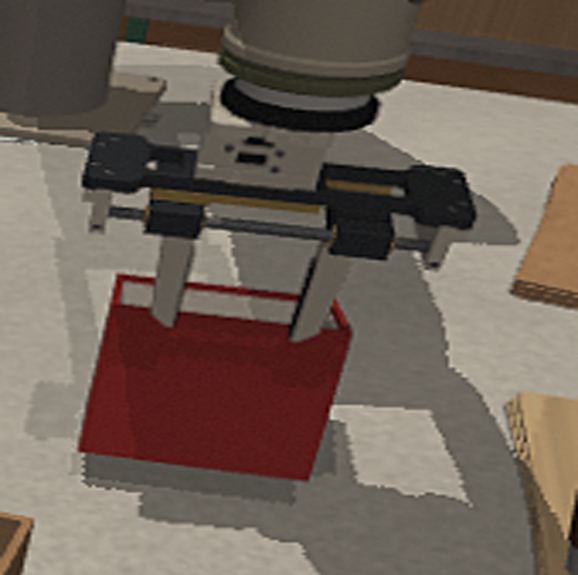

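Emit:
play_rows(plan=[{"slide": [-0.4, -0.056, 0.08], "roll": 0, "fingers": 0.3}, {"slide": [-0.4, -0.056, 0.08], "roll": 0, "fingers": 0.3}, {"slide": [-0.4, -0.056, 0.03], "roll": 0, "fingers": 0.3}, {"slide": [-0.4, -0.056, 0.03], "roll": 0, "fingers": 0.3}])

```text
t: 9.75
tool_pos: [0.6023, 0.2602, 0.1121]
orientation: [-0.113, 1.568, 0.113]
force: [0.2, 0.3, 0.9]
opening: 0.0607
```

```bash
python3 - <<'E'
from h import *
im=save('scene','s9.png')[:,:,::-1]
cv2.imwrite('pics/s9z.png',cv2.resize(im[60:290,330:500],None,fx=3.4,fy=2.5,interpolation=cv2.INTER_CUBIC))
s=robot.read_state();print(s['tool_pos'],s['force'],s['opening'])
E
```

```text
[0.60106149 0.26030937 0.11198073] [0.79752486 0.95461109 0.19409459] 0.06014596915282583
```

View pics/s9z.png

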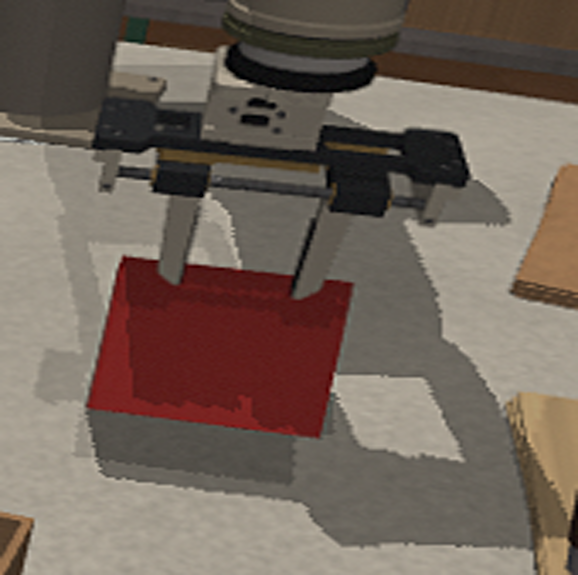

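Emit:
play_rows(plan=[{"slide": [-0.4, -0.056, 0], "roll": 0, "fingers": 0.3}, {"slide": [-0.4, -0.056, 0], "roll": 0, "fingers": 0.3}, {"slide": [-0.4, -0.056, -0.02], "roll": 0, "fingers": 0.3}, {"slide": [-0.4, -0.056, 0], "roll": 0, "fingers": 0.3}, {"slide": [0, 0, 0], "roll": 0, "fingers": 0.3}, {"slide": [0, 0, 0], "roll": 0, "fingers": 0.3}])

```text
t: 10.55
tool_pos: [0.5553, 0.2536, 0.1114]
orientation: [-0.113, 1.567, 0.113]
force: [-0.4, -0.5, 0.6]
opening: 0.0601
```

```bash
python3 - <<'E'
from h import *
im=save('scene','s10.png')[:,:,::-1]
cv2.imwrite('pics/s10z.png',cv2.resize(im[60:290,330:500],None,fx=3.4,fy=2.5,interpolation=cv2.INTER_CUBIC))
s=robot.read_state();print(s['tool_pos'],s['force'],s['opening'])
E
```

```text
[0.55541455 0.25362795 0.11140835] [ 0.29592531 -0.18371054 -0.1471299 ] 0.060358264625308605
```

View pics/s10z.png

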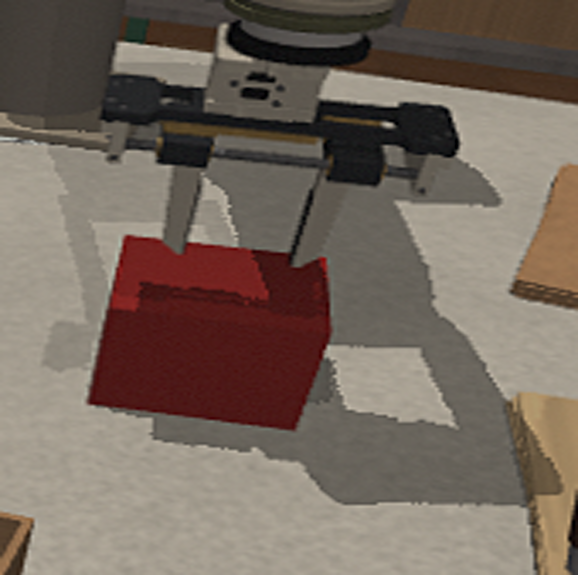

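The left box lies on its side with a bare underside, at about (390,200) px. So the right box carries the seal. Moving to it now.

Emit:
play_rows(plan=[{"slide": [0, 0, 1], "roll": 0, "fingers": 0.3}, {"slide": [0.25, -0.98, 0.8], "roll": -0.08, "fingers": 0.3}, {"slide": [0.25, -0.98, 0], "roll": -0.08, "fingers": 0.3}, {"slide": [0.25, -0.98, 0], "roll": -0.08, "fingers": 0.3}, {"slide": [0.25, -0.98, 0], "roll": -0.08, "fingers": 0.3}, {"slide": [0.25, -0.98, 0], "roll": -0.08, "fingers": 0.3}, {"slide": [0.25, -0.98, 0], "roll": -0.08, "fingers": 0.3}, {"slide": [0.25, -0.98, 0], "roll": -0.08, "fingers": 0.3}, {"slide": [0.25, -0.98, 0], "roll": -0.08, "fingers": 0.3}, {"slide": [0.25, -0.98, 0], "roll": -0.08, "fingers": 0.3}, {"slide": [0.25, -0.98, 0], "roll": -0.08, "fingers": 0.3}, {"slide": [0.25, -0.98, 0], "roll": -0.08, "fingers": 0.3}, {"slide": [0.25, -0.98, 0], "roll": -0.08, "fingers": 0.3}, {"slide": [0.25, -0.98, 0], "roll": -0.08, "fingers": 0.3}, {"slide": [0.25, -0.98, 0], "roll": -0.08, "fingers": 0.3}, {"slide": [0.25, -0.98, 0], "roll": -0.08, "fingers": 0.3}, {"slide": [0, -0.98, 0], "roll": -0.08, "fingers": 0.3}, {"slide": [0.25, -0.98, 0], "roll": -0.09, "fingers": 0.3}, {"slide": [0, 0, 0], "roll": 0, "fingers": 0.3}])

```text
t: 12.98
tool_pos: [0.675, -0.2487, 0.1645]
orientation: [0.039, 1.571, -0.04]
force: [-0.3, 0.4, -0.8]
opening: 0.0604
```

```bash
python3 - <<'E'
from fit import *
im=save('scene','s11.png')
im2=save('top','t11.png')
S=getmasks()
for s in S:
    for a in s: print(a[:3])
s=robot.read_state();R=cv2.Rodrigues(s['orientation'])[0];print(s['tool_pos'],s['force'],s['opening'],R[:,1])
E
```

```text
('stamped_box', 0.67, [174, 154, 79, 81])
('plain_box', 0.97, [392, 194, 73, 80])
('stamped_box', 0.68, [358, 216, 44, 52])
('stamped_box', 0.66, [213, 168, 24, 23])
('plain_box', 0.83, [147, 259, 76, 72])
[ 0.675 -0.245  0.165] [-1.121  0.421  0.065] 0.0604365366366196 [0.046 0.999 0.   ]
```

View pics/s11.png

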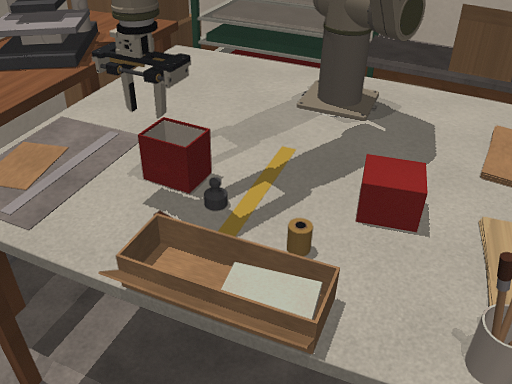

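```bash
python3 - <<'E'
from h import *
print(w2px('scene',[[.675,-.245,.195],[.675,-.245,.165],[.64,-.245,.12],[.54,-.245,.12]]), px2w('scene',[[145,112]],.195)*1000, px2w('scene',[[145,112]],.22)*1000)
E
```

```text
[[148.73076218 116.41976226]
 [150.19767924 129.35295175]
 [161.13391706 140.66964025]
 [184.06528781 121.6295711 ]] [[ 660.84528376 -263.69659449  195.        ]] [[ 702.86254975 -232.25410118  220.        ]]
```

View pics/t11.png

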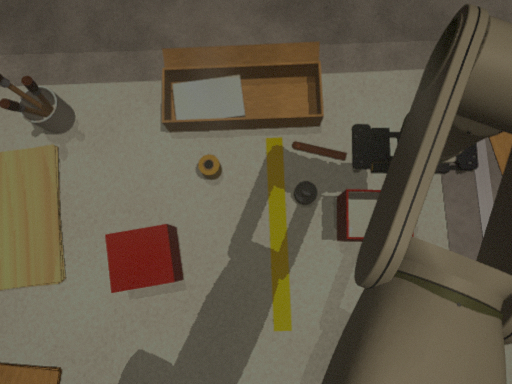

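Emit:
play_rows(plan=[{"slide": [0, 0, -1], "roll": 0, "fingers": 0.3}, {"slide": [0, 0, -1], "roll": 0, "fingers": 0.3}, {"slide": [0, 0, -1], "roll": 0, "fingers": 0.3}, {"slide": [-0.4, 0.02, 0], "roll": 0, "fingers": 0.3}, {"slide": [-0.33, 0.02, 0], "roll": 0, "fingers": 0.3}, {"slide": [-0.1, 0, 0], "roll": 0, "fingers": 0.3}, {"slide": [-0.335, 0.017, 0.24], "roll": 0, "fingers": 0.3}, {"slide": [-0.335, 0.017, 0.24], "roll": 0, "fingers": 0.3}, {"slide": [-0.375, 0.019, 0.18], "roll": 0, "fingers": 0.3}, {"slide": [-0.375, 0.019, 0.18], "roll": 0, "fingers": 0.3}])

```text
t: 14.52
tool_pos: [0.6075, -0.2431, 0.1018]
orientation: [0.037, 1.569, -0.038]
force: [1.6, -0.1, 1.5]
opening: 0.0606
```

```bash
python3 - <<'E'
from h import *
im=save('scene','s12.png')[:,:,::-1]
cv2.imwrite('pics/s12z.png',cv2.resize(im[20:230,80:260],None,fx=3.2,fy=2.8,interpolation=cv2.INTER_CUBIC))
s=robot.read_state();print(s['tool_pos'],s['force'],s['opening'])
E
```

```text
[ 0.60652828 -0.24330795  0.10233658] [ 1.11890661 -0.46237895  0.34614703] 0.06045001844314354
```

View pics/s12z.png

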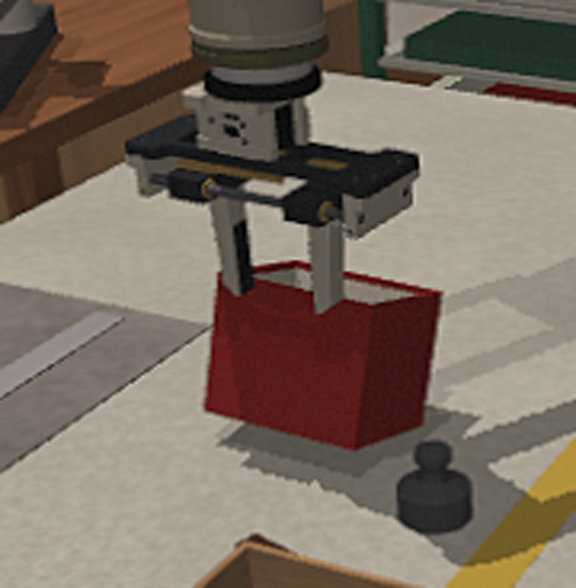

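Emit:
play_rows(plan=[{"slide": [-0.4, 0.02, 0.08], "roll": 0, "fingers": 0.3}, {"slide": [-0.4, 0.02, 0.08], "roll": 0, "fingers": 0.3}, {"slide": [-0.4, 0.02, 0.03], "roll": 0, "fingers": 0.3}, {"slide": [-0.4, 0.02, 0.03], "roll": 0, "fingers": 0.3}, {"slide": [-0.4, 0.02, 0], "roll": 0, "fingers": 0.3}, {"slide": [-0.4, 0.02, 0], "roll": 0, "fingers": 0.3}, {"slide": [-0.4, 0.02, -0.02], "roll": 0, "fingers": 0.3}, {"slide": [-0.4, 0.02, 0], "roll": 0, "fingers": 0.3}, {"slide": [0, 0, 0], "roll": 0, "fingers": 0.3}, {"slide": [0, 0, 0], "roll": 0, "fingers": 0.3}])

```text
t: 15.82
tool_pos: [0.5118, -0.2381, 0.1066]
orientation: [0.037, 1.57, -0.038]
force: [-0.9, 0.2, 0.9]
opening: 0.0604
```

```bash
python3 - <<'E'
from h import *
im=save('scene','s13.png')[:,:,::-1]
cv2.imwrite('pics/s13z.png',cv2.resize(im[20:230,80:260],None,fx=3.2,fy=2.8,interpolation=cv2.INTER_CUBIC))
s=robot.read_state();print(s['tool_pos'],s['force'],s['opening'])
E
```

```text
[ 0.51190868 -0.23810969  0.10660751] [0.08382599 0.35504745 0.26141026] 0.06013610396792332
```

View pics/s13z.png

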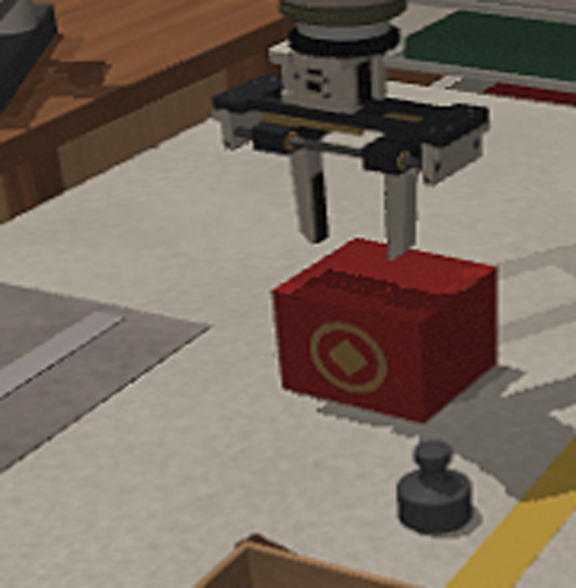

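The seal is visible on the right box's underside, at about (188,147) px. I'll back off and measure.

Emit:
play_rows(plan=[{"slide": [0, 0, 1], "roll": 0, "fingers": 0.6}, {"slide": [0, -1, 1], "roll": 1, "fingers": 0.6}, {"slide": [0, -1, 0], "roll": 1, "fingers": 0.6}, {"slide": [0, -1, 0], "roll": 1, "fingers": 0.6}, {"slide": [0, -1, 0], "roll": 1, "fingers": 0.6}, {"slide": [0, -1, 0], "roll": 1, "fingers": 0.6}])

```text
t: 16.62
tool_pos: [0.549, -0.3331, 0.1617]
orientation: [-0.46, 1.588, 0.362]
force: [-0.1, -0.5, -0.1]
opening: 0.0744
```

```bash
python3 - <<'E'
from fit import *
im=save('scene','s14.png'); save('top','t14.png')
S=getmasks()
for s in S:
    for a in s: print(a[:3])
def pick(s,u,v):
    c=[a for a in s if abs(a[2][0]-u)<25 and abs(a[2][1]-v)<35 and a[2][2]>40]; return c[0][3].astype(np.float32) if c else None
for nm,su,tu,x0 in(('L',(392,194),(147,259),(.524,.249,.14)),('R',(200,135),(370,260),(.48,-.24,-.05))):
    ms={k:v for k,v in(('scene',pick(S[0],*su)),('top',pick(S[1],*tu))) if v is not None}
    print(nm,list(ms),fit(ms,x0,True))
    for k in ms: print(k,fit({k:ms[k]},x0,True))
print(px2w('top',[[275,138],[282,330]],0))
s=robot.read_state();print(s['tool_pos'],s['q'])
E
```

```text
('stamped_box', 0.82, [201, 137, 72, 70])
('plain_box', 0.74, [393, 194, 73, 80])
('stamped_box', 0.8, [376, 272, 76, 60])
('plain_box', 0.76, [143, 258, 77, 72])
L ['scene', 'top'] (array([0.518, 0.247, 0.136]), np.float64(0.04567989706993103))
scene (array([0.519, 0.247, 0.132]), np.float64(0.022766225039958954))
top (array([0.518, 0.248, 0.139]), np.float64(0.01757996156811714))
R ['scene', 'top'] (array([ 0.476, -0.237, -0.045]), np.float64(0.05177511274814606))
scene (array([ 0.479, -0.236, -0.048]), np.float64(0.017713993787765503))
top (array([ 0.475, -0.237, -0.048]), np.float64(0.021459585055708885))
[[ 0.789 -0.045  0.   ]
 [ 0.353 -0.043  0.   ]]
[ 0.548 -0.331  0.162] [-0.57   0.247  1.395 -0.082  1.494 -2.657]
```

View pics/t14.png

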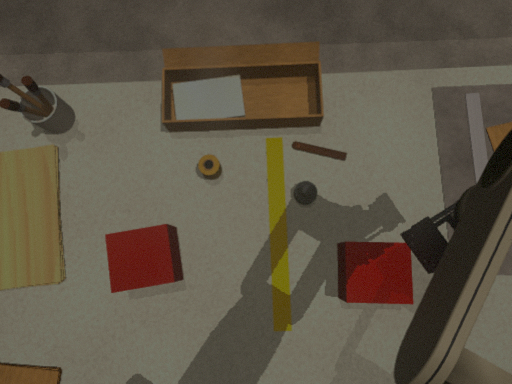

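View pics/s14.png

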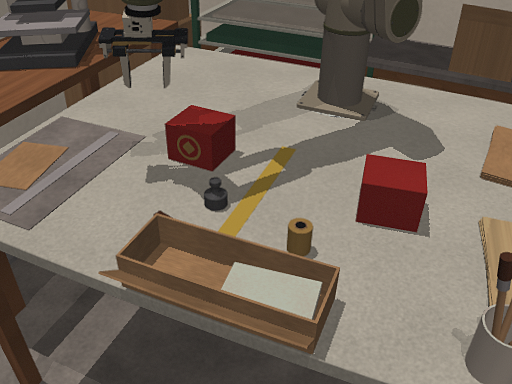

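```bash
python3 - <<'E'
from h import *
s=robot.read_state();R=cv2.Rodrigues(s['orientation'])[0];print(s['tool_pos'],R, np.arctan2(-R[0,1],R[1,1]))
E
```

```text
[ 0.54847558 -0.33119518  0.16159972] [[-0.03852031 -0.49929144  0.8655774 ]
 [-0.07200025  0.8653556   0.49595932]
 [-0.9966605  -0.04321728 -0.06928288]] 0.523319787902777
```

Emit:
play_rows(plan=[{"slide": [-0.15, -0.065, 0], "roll": -1, "fingers": 0.4}, {"slide": [-0.15, -0.065, 0], "roll": -1, "fingers": 0.4}, {"slide": [-0.15, -0.065, 0], "roll": -1, "fingers": 0.4}, {"slide": [-0.15, -0.065, 0], "roll": -1, "fingers": 0.4}, {"slide": [-0.15, -0.065, 0], "roll": -1, "fingers": 0.4}, {"slide": [-0.15, -0.065, 0], "roll": -1, "fingers": 0.4}, {"slide": [-0.15, -0.065, 0], "roll": -1, "fingers": 0.4}, {"slide": [-0.15, -0.065, 0], "roll": -1, "fingers": 0.4}, {"slide": [-0.15, -0.065, 0], "roll": -1, "fingers": 0.4}, {"slide": [-0.15, -0.065, 0], "roll": -1, "fingers": 0.4}, {"slide": [-0.15, -0.065, 0], "roll": -1, "fingers": 0.4}, {"slide": [-0.15, -0.065, 0], "roll": -1, "fingers": 0.4}, {"slide": [-0.15, -0.065, 0], "roll": -1, "fingers": 0.4}, {"slide": [-0.15, -0.065, 0], "roll": -1, "fingers": 0.4}, {"slide": [0, 0, 0], "roll": 0, "fingers": 0.4}])

```text
t: 18.8
tool_pos: [0.4849, -0.3592, 0.162]
orientation: [1.132, 1.355, -1.109]
force: [0.4, 0.3, 1.0]
opening: 0.0646
```

```bash
python3 - <<'E'
from h import *
s=robot.read_state();R=cv2.Rodrigues(s['orientation'])[0];print(s['tool_pos'],s['q'],R[:,0], np.arctan2(-R[0,1],R[1,1]))
E
```

```text
[ 0.48489394 -0.35920786  0.16200531] [-0.73070248  0.23717123  1.40514045  0.0118263   1.57997242 -0.86828492] [-0.0521302   0.06259769 -0.99667646] -1.4320896876466815
```

Emit:
play_rows(plan=[{"slide": [0, 0, -1], "roll": -1, "fingers": 0.4}, {"slide": [0, 0, -1], "roll": 0, "fingers": 0.4}, {"slide": [0, 0, -1], "roll": 0, "fingers": 0.4}, {"slide": [0, 0, -1], "roll": 0, "fingers": 0.4}, {"slide": [0, 0, -0.85], "roll": 0, "fingers": 0.4}, {"slide": [0, 0.6, 0], "roll": 0, "fingers": 0.4}, {"slide": [0, 0.3, 0], "roll": 0, "fingers": 0.4}, {"slide": [0, 0, 0], "roll": 0, "fingers": 0.4}])

```text
t: 19.8
tool_pos: [0.4869, -0.331, 0.0178]
orientation: [1.239, 1.291, -1.206]
force: [-0.3, 0.3, 0.2]
opening: 0.065
```

```bash
python3 - <<'E'
from h import *
im=save('scene','s15.png')[:,:,::-1]
cv2.imwrite('pics/s15z.png',cv2.resize(im[20:210,80:280],None,fx=3.2,fy=3,interpolation=cv2.INTER_CUBIC))
s=robot.read_state();R=cv2.Rodrigues(s['orientation'])[0];print(s['tool_pos'],s['force'],s['q'],R)
E
```

```text
[ 0.48680155 -0.33164279  0.01780784] [ 0.09915052  0.57604914 -0.50317899] [-0.70263389  0.31257141  1.5881399   0.02561909  1.31639014 -0.71038093] [[-0.04146954  0.99913923 -0.00104171]
 [ 0.06760286  0.00176566 -0.99771075]
 [-0.9968501  -0.04144503 -0.06761789]]
```

View pics/s15z.png

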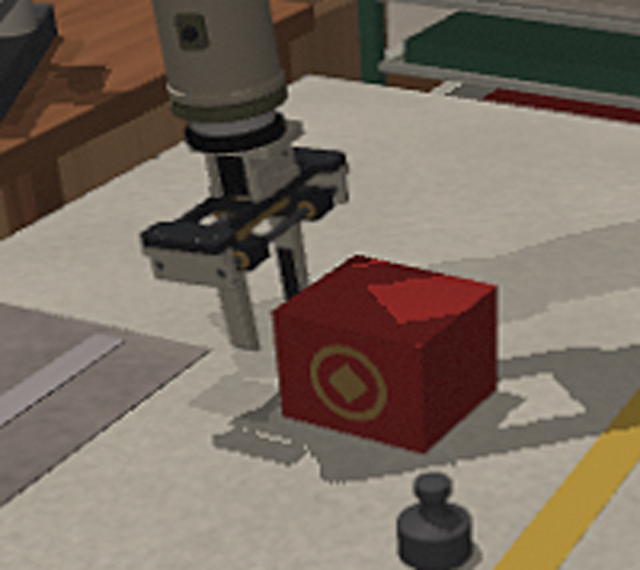

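Emit:
play_rows(plan=[{"slide": [0, 0.3, 0], "roll": 0, "fingers": 0.4}, {"slide": [0, 0.3, 0], "roll": 0, "fingers": 0.4}, {"slide": [0, 0.3, 0], "roll": 0, "fingers": 0.4}, {"slide": [0, 0.3, 0], "roll": 0, "fingers": 0.4}, {"slide": [0, 0.3, 0], "roll": 0, "fingers": 0.4}, {"slide": [0, 0.3, 0], "roll": 0, "fingers": 0.4}, {"slide": [0, 0.3, 0], "roll": 0, "fingers": 0.4}, {"slide": [0, 0.3, 0], "roll": 0, "fingers": 0.4}])

```text
t: 20.85
tool_pos: [0.4858, -0.2589, 0.0162]
orientation: [1.24, 1.292, -1.208]
force: [0.5, -2.2, 1.4]
opening: 0.065
```

```bash
python3 - <<'E'
from h import *
im=save('scene','s16.png')[:,:,::-1]
cv2.imwrite('pics/s16z.png',cv2.resize(im[20:210,80:280],None,fx=3.2,fy=3,interpolation=cv2.INTER_CUBIC))
s=robot.read_state();print(s['tool_pos'],s['force'])
E
```

```text
[ 0.48573271 -0.25772035  0.016013  ] [ 0.71715415 -0.71590258 -0.37168172]
```

View pics/s16z.png

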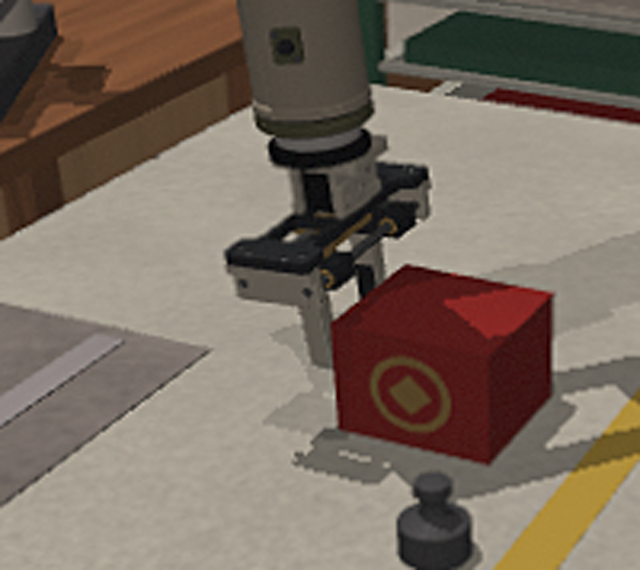

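Emit:
play_rows(plan=[{"slide": [0, 0.3, 0], "roll": 0, "fingers": 0.4}, {"slide": [0, 0.3, 0], "roll": 0, "fingers": 0.4}, {"slide": [0, 0.3, 0], "roll": 0, "fingers": 0.4}, {"slide": [0, 0.3, 0], "roll": 0, "fingers": 0.4}, {"slide": [0, 0.3, 0], "roll": 0, "fingers": 0.4}, {"slide": [0, 0.3, 0], "roll": 0, "fingers": 0.4}, {"slide": [0, 0.3, 0], "roll": 0, "fingers": 0.4}, {"slide": [0, 0.3, 0], "roll": 0, "fingers": 0.4}, {"slide": [0, 0.3, 0], "roll": 0, "fingers": 0.4}, {"slide": [0, 0.3, 0], "roll": 0, "fingers": 0.4}, {"slide": [0, 0.3, 0], "roll": 0, "fingers": 0.4}, {"slide": [0, 0.3, 0], "roll": 0, "fingers": 0.4}, {"slide": [0, 0, 0], "roll": 0, "fingers": 0.4}])

```text
t: 22.52
tool_pos: [0.4857, -0.1505, 0.0161]
orientation: [1.24, 1.293, -1.208]
force: [-0.1, -0.6, 0.3]
opening: 0.0653
```

```bash
python3 - <<'E'
from fit import *
save('scene','s17.png'); save('top','t17.png')
S=getmasks(('stamped_box',))
for s in S:
    for a in s: print(a[:3])
for k,i in(('scene',0),('top',1)):
    for a in S[i]:
        if a[2][2]>40: print(k,fit({k:a[3].astype(np.float32)},(.476,-.06,0),True))
s=robot.read_state();print(s['tool_pos'],s['force'])
E
```

```text
('stamped_box', 0.74, [259, 152, 71, 68])
('stamped_box', 0.71, [298, 276, 63, 63])
scene (array([ 0.476, -0.078,  0.009]), np.float64(0.021609218791127205))
top (array([ 0.472, -0.077,  0.014]), np.float64(0.0990268662571907))
[ 0.486 -0.152  0.016] [ 0.537  0.52  -0.652]
```

View pics/s17.png

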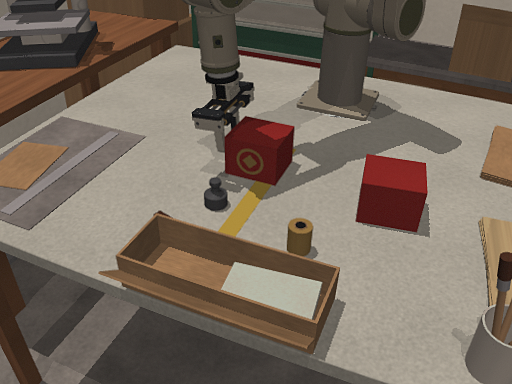

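View pics/t17.png

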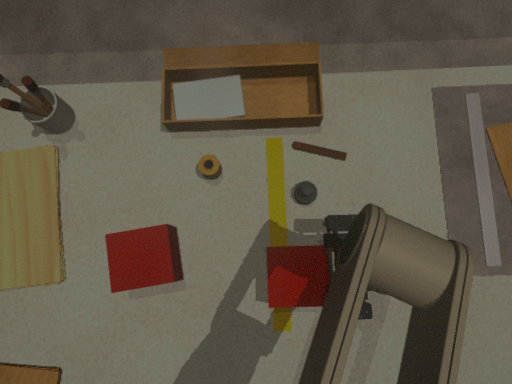

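Emit:
play_rows(plan=[{"slide": [0, 0.25, 0], "roll": 0, "fingers": 0.4}, {"slide": [0, 0.25, 0], "roll": 0, "fingers": 0.4}, {"slide": [0, 0.25, 0], "roll": 0, "fingers": 0.4}, {"slide": [0, 0.2, 0], "roll": 0, "fingers": 0.4}, {"slide": [0, 0.15, 0], "roll": 0, "fingers": 0.4}, {"slide": [0, 0, 0], "roll": 0, "fingers": 0.4}, {"slide": [0, -0.3, 0], "roll": 0, "fingers": 0.4}, {"slide": [0, -1, 0], "roll": 0, "fingers": 0.4}, {"slide": [0, -1, 0], "roll": 0, "fingers": 0.4}, {"slide": [0, -1, 0], "roll": 0, "fingers": 0.4}, {"slide": [0, -1, 1], "roll": 0, "fingers": 0.4}, {"slide": [0, -1, 1], "roll": 0, "fingers": 0.4}, {"slide": [0, -1, 1], "roll": 0, "fingers": 0.4}, {"slide": [0, -1, 1], "roll": 0, "fingers": 0.4}, {"slide": [0, 0, 0], "roll": 0, "fingers": 0.4}])

```text
t: 24.6
tool_pos: [0.4866, -0.3411, 0.139]
orientation: [1.242, 1.285, -1.209]
force: [-0.2, 0.3, 0.0]
opening: 0.0654
```

```bash
python3 - <<'E'
from fit import *
save('scene','s18.png'); save('top','t18.png')
S=getmasks()
for s in S:
    for a in s: print(a[:3])
for k,i in(('scene',0),('top',1)):
    for a in S[i]:
        if a[2][2]>40: print(k,fit({k:a[3].astype(np.float32)},(.476,-.045,0) if a[0]=='stamped_box' else (.518,.247,.136),True))
s=robot.read_state();print(s['tool_pos'],s['force'])
for n in('scene','top'):
    for o in('foil_reel','press_weight','creasing_folder'):
        for r in robot.mark_of(n,o)[:1]: print(n,o,r['p'],px2w(n,[r['point']],0)[0])
E
```

```text
('stamped_box', 0.86, [272, 153, 72, 70])
('plain_box', 0.75, [392, 192, 76, 79])
('stamped_box', 0.97, [285, 276, 67, 62])
('plain_box', 0.76, [144, 261, 75, 70])
('plain_box', 0.55, [284, 276, 68, 65])
scene (array([ 0.474, -0.046,  0.016]), np.float64(0.027472710236907005))
scene (array([0.519, 0.247, 0.131]), np.float64(0.0214693583548069))
top (array([ 0.472, -0.047,  0.002]), np.float64(0.02609379030764103))
top (array([0.517, 0.248, 0.133]), np.float64(0.019890977069735527))
top (array([0.657, 0.054, 0.04 ]), np.float64(1.970146656036377))
[ 0.485 -0.336  0.134] [0.689 0.132 0.187]
scene foil_reel 0.8 [0.717 0.104 0.   ]
scene press_weight 0.64 [ 0.662 -0.107  0.   ]
scene creasing_folder 0.52 [ 0.754 -0.146  0.   ]
top foil_reel 0.8 [ 0.714  0.105 -0.   ]
top press_weight 0.77 [ 0.654 -0.108  0.   ]
top creasing_folder 0.58 [ 0.747 -0.15   0.   ]
```

View pics/s18.png

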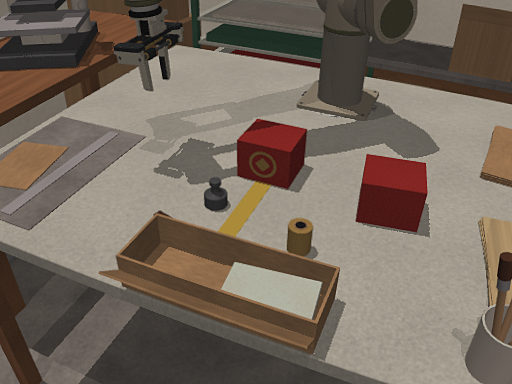

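View pics/t18.png

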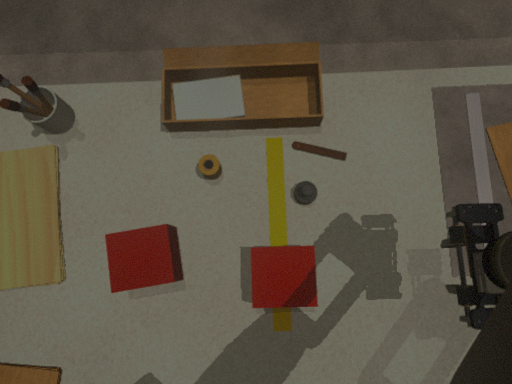

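```bash
python3 -c "
from plant import robot
print(robot.close_job())"
```

```text
the job is handed in; nothing more can be done
None
```

The job is handed in, at about 25 s of the 72 s allowed. I tipped both boxes towards the robot. The right-hand box showed the gold seal, so I pushed that one sideways, still lying on its side, onto the yellow line.

**Last checks:**
- **Sealed box:** the two cameras put its middle at y ≈ -0.046 and -0.047 m, and the line runs at y ≈ -0.044 m, so it is about 2–3 mm off the line's centre. The seal faces away from the robot.
- **Plain box:** it is unmoved, within a millimetre or two, from where it fell at about (0.518, 0.247), and its underside is bare.
- **Reel, weight and folder:** the last readings are within about 10 mm of the first ones. That is the networks' own scatter, and the pictures show no movement.
- **Robot:** the gripper was about 0.23 m clear of the nearest box and touching nothing. The measured force stayed within a few newtons at every check.

**Things that disagreed or went wrong:**
- **Tool height:** the fingertips sit about 30 mm higher than the reported tool position. The pictures first showed this. I confirmed it by lowering the tool to a reported 25 mm below the bench without contact, and allowed for it from then on.
- **Wrist limit:** one turn brought the last joint up to its range limit, reading -2.657 against -2.66. That left the tool tilted by about 4.5° for the final push, with no visible effect on the result.

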